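# Stone chunks from the curing rack into the mix

### The job

Draw the steel tray of three marble chunks out of the slatted rack by its wooden handle, with all the chunks still on it, and tip it over the round grey tub so that they slide off its open front edge into the tub. Then set the empty tray down gently, flat in the middle of the black rubber mat, and let go. Leave the tub and everything else standing where it is.

Things in the scene. Friction and masses are not known exactly. Their poses are not given: they have to be found in the camera images.
- rack: Fixed low wooden rack, 170 mm deep (x), 176 wide (y), 145 high. Origin: centre of its underside; z up; its open side (-x) faces the robot. The tray stands on its base board, top 20 mm up, 150 x 176 mm. Four 16 mm posts, centres x = +-67, y = +-80 mm. Roof of five 16 mm slats across y, 38.5 mm apart, underside 135 mm up; side rails, underside 125 mm. A stop bar (top 35 mm up) at x = 69 mm.
- rack_mouth (a point): Middle of the front edge of the rack's roof, at (-85, 0, 135) mm of the rack, same axes. The opening below it is 144 mm wide between the posts. The roof juts over the inner part of the tray's handle, so a gripper must lean back about 40 degrees, its top towards the robot, to take the handle. Drawn 150 mm towards rack -x, the tray is clear of the roof.
- tray: Loose steel tray, about 0.14 kg: floor 120 (x) x 90 (y) mm, 3 thick; side walls up to 28 mm, rear wall (x = -60) up to 43 mm, 3 thick; no wall at the front edge (+x). Origin: centre of its underside; +x from handle to open front; z up. It starts in the rack, handle towards the robot. Chunks slide off once it is pitched front-down by about 30 to 45 degrees; 60 clears it surely.
- tray_grip (a point): Grasp point of the tray's straight wooden handle, at (-105, 0, 35) mm of the tray. The handle is a bar along tray x, from x = -60 to -130 mm, 16 mm wide (y), 20 mm high (z from 25 to 45 mm). Same axes as the tray.
- tray_lip (a point): Middle of the tray's open front edge, upper face of the floor, at (60, 0, 3) mm of the tray. Same axes as the tray.
- chunk_a_center (a point): Centre of a marble block, 26 x 24 x 22 mm, about 30 g, lying loose on the tray.
- chunk_b_center (a point): Centre of a flattish, longish marble chunk, 30 x 27 x 20 mm, about 30 g, lying loose on the tray.
- chunk_c_center (a point): Centre of an eight-cornered marble chunk, 31 x 31 x 24 mm, about 30 g, lying loose on the tray.
- tub: Round open plastic tub, grey, about 0.8 kg, loose on the table to the left or the right of the rack (it changes places with the mat). 190 mm across at the rim, 160 mm at the foot, 85 mm high, walls 4 mm, bottom 6 mm. Origin: centre of its underside.
- mat: Flat black rubber mat fixed on the table, 220 mm (x) x 180 mm (y) x 4 mm, on the other side of the rack from the tub. Origin: centre of its underside. Bystanders on the table: a cup and a bottle behind the rack, a jar and a paper ring beyond the tub and the mat (x over 0.70 m), a brush and a filling knife far to the sides, a 35 mm high sanding block near the robot (x 0.21 to 0.38, y 0.09 to 0.26 m).
There are look-alikes about, which are no part of the job. What is shaped like the tub but blue is not meant.

How it is judged:
By the outcome, as a careful person would: the job done as asked, in the order asked, and still so for the second after the job is handed in, with the robot touching nothing.
It also fails if it takes over 61 s, if anything falls off the work surface, if the arm or the gripper's body presses on something with over 40 N, if the wrist force passes 120 N, or if a joint passes its speed limit or range.

### The arm

A 7-joint arm with a two-finger parallel gripper is mounted at the origin on the work surface. World frame = base frame: x ahead of the robot, y to its left, z up, the work surface at z = 0. Lengths are in m, angles in rad, forces in N, time in s.
With the tool pointing down it reaches from about 0.425 to 0.95 m from the base axis. Payload 4.7 kg.
Tool frame: the origin (TCP) lies between the finger pads; the fingertips stand 25 mm ahead of it and the grasp point (between the pads) lies 6 mm ahead of it; z points along the fingers, y is the line along which they close (so a half turn about z gives the same grasp; the last joint's range is limited). The gripper opens to 85 mm and grips with 20 to 120 N. Pads are 22 mm wide; open, the fingers measure 114 mm over their backs; the gripper's body (76 mm by 85 mm) begins 54 mm behind the grasp point. The pads swing forward as they close: fully open they stand 13 mm farther back than shut.
Start: joints at [1.316, 0.469, -0.049, 1.532, 0.024, 1.141, -0.082], TCP at [0.151, -0.658, 0.256] pointing down, gripper open.
Joint ranges: [-2.59, 2.59], [-0.33, 1.99], [-1.39, 1.29], [0.1, 2.45], [-1.04, 4.18], [0.21, 1.99], [-2.66, 2.66]. Speed limits (rad/s): [2.57, 2.57, 3.14, 3.14, 3.14, 3.14, 3.14].

### API

Orientations are given as a 3x3 rotation matrix whose columns are the frame's x, y, z axes.
In Python, from rig import * gives the robot as it stands. Calls block until the motion is done:
- movep(position, orientation): joint-space move of the TCP to a pose.
- move_l(position, attitude=None, feed=0.15, until_force=None): straight line of the TCP; attitude=None keeps the orientation; feed is the mean speed in m/s. With until_force (N) it stops when the force on the tool has changed by that much, and returns True; else False.
- move_joints(angles): joint-space move.
- command_gripper(opening, newtons=None): finger opening in m; newtons is the grip in N (None keeps the last); returns when the fingers have stopped.
- sleep(seconds).
- inverse_kinematics(position, orientation): joint angles nearest the present ones, or None.
- sense(): the state.
- camera(name): name is "side" or "top" or "wrist"; returns (picture, depth): 480x640x3 uint8, red, green, blue; 480x640 float32, m along the optical axis (not along the pixel's ray), 0 where there is no reading.
- camera_params(name): a dict with "K" (3x3 intrinsics, pixels), "position" and "rotation" of the camera in the world; the wrist camera has in their place "tool_from_camera" (4x4, takes a point from camera to tool coordinates, whose origin is the TCP and whose axes are the flange's). Camera axes: x right, y down, z forward; pixel columns grow to the right and rows downward; lengths in m; the calibration is good to about 2 mm. A picture is of the moment at which its call begins: read the wrist's pose just before it. camera_params takes no time and is no camera call.
A pose or a line that the arm cannot do raises Unreachable and nothing moves.
- finish_job(): hands the job in; it is judged then, once.
The state is a dict: "time_s": time; "joint_pos": joint angles; "qd": joint speeds; "joint_efforts": joint torques, N m; "position": TCP position; "tcp_rot": TCP orientation; "wrist_force": force on the tool from outside, world axes, zero at the start; "ft_torque": the same for the moment, N m; "finger_gap": finger opening in m; "gripper_force": force on a finger pad.
Only numpy, scipy, OpenCV 4.12 (cv2) and the standard library are available. Lean on these libraries where they do the work, as an engineer would, in place of code of your own. Each camera call takes 0.05 s, during which the arm holds its last target. There are 200 camera calls.

## Working session

There is one attempt and no reset: what is moved stays moved. The work goes in short steps, each a Python script; the robot and the scene stay as the last script left them, time stands still between calls to the robot, and variables do not carry over. Pictures are saved under pics/ and viewed, at most 10 in all, crops included, and the job is handed in when it is done.

```bash
mkdir -p pics; ls
cat > h.py <<'E'
import numpy as np, cv2
from rig import *
def snap(n,f):
    s=sense(); p,d=camera(n); cv2.imwrite(f'pics/{f}.png',p[:,:,::-1]); c=camera_params(n); K=np.array(c['K'])
    if n=='wrist':
        T=np.eye(4);T[:3,:3]=s['tcp_rot'];T[:3,3]=s['position'];T=T@np.array(c['tool_from_camera'])
    else:
        T=np.eye(4);T[:3,:3]=c['rotation'];T[:3,3]=c['position']
    v,u=np.mgrid[:480,:640]
    P=np.stack([(u-K[0,2])/K[0,0]*d,(v-K[1,2])/K[1,1]*d,d],-1)@T[:3,:3].T+T[:3,3]
    P[d==0]=np.nan
    np.savez(f'pics/{f}.npz',p=p,P=P,d=d)
    return p,P
E
python3 - <<'E'
from h import *
s=sense();print(s['time_s'],s['tcp_rot'])
p,P=snap('top','t0');snap('side','s0')
c=camera_params('top');print(c)
print(camera_params('side')); print(camera_params('wrist'))
E
```

```text
pics
0.0 [[ 9.74600960e-01  2.23947998e-01 -5.13308423e-04]
 [ 2.23948576e-01 -9.74599040e-01  1.93560776e-03]
 [-6.67944145e-05 -2.00139987e-03 -9.99997995e-01]]
{'K': array([[524.42941416,   0.        , 320.51307966],
       [  0.        , 524.42941416, 243.00697631],
       [  0.        ,   0.        ,   1.        ]]), 'position': array([0.28690483, 0.01567871, 1.31738252]), 'rotation': array([[ 0.00778797, -0.97725298,  0.21193384],
       [-0.99996629, -0.00705932,  0.00419454],
       [-0.00260301, -0.21195936, -0.97727501]])}
{'K': array([[583.63788194,   0.        , 315.91324642],
       [  0.        , 583.63788194, 237.33640645],
       [  0.        ,   0.        ,   1.        ]]), 'position': array([ 1.45421256, -0.50799702,  1.03607469]), 'rotation': array([[ 0.49929748,  0.58146482, -0.64234001],
       [ 0.86641792, -0.33908963,  0.36652177],
       [-0.00469132, -0.7395383 , -0.67309814]])}
{'K': array([[399.86062267,   0.        , 319.17000799],
       [  0.        , 399.86062267, 236.87077907],
       [  0.        ,   0.        ,   1.        ]]), 'tool_from_camera': array([[-3.13793225e-04, -9.64078301e-01, -2.65618018e-01,
         6.70063773e-02],
       [ 9.99999946e-01, -3.29472109e-04,  1.44707936e-05,
         1.80052564e-04],
       [-1.01464707e-04, -2.65617999e-01,  9.64078352e-01,
        -1.16998984e-01],
       [ 0.00000000e+00,  0.00000000e+00,  0.00000000e+00,
         1.00000000e+00]])}
```

View pics/t0.png

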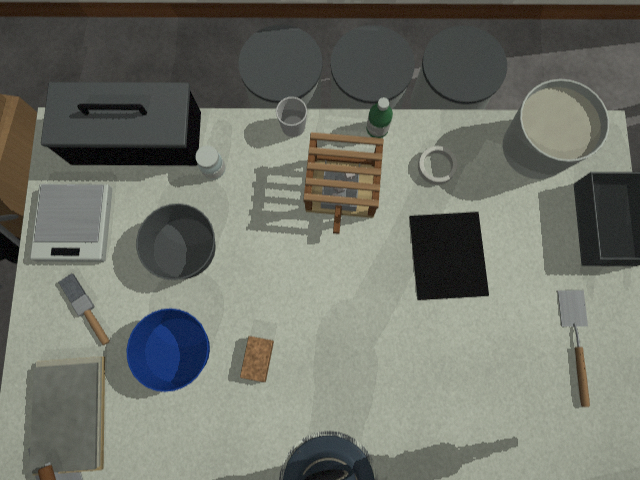

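View pics/s0.png

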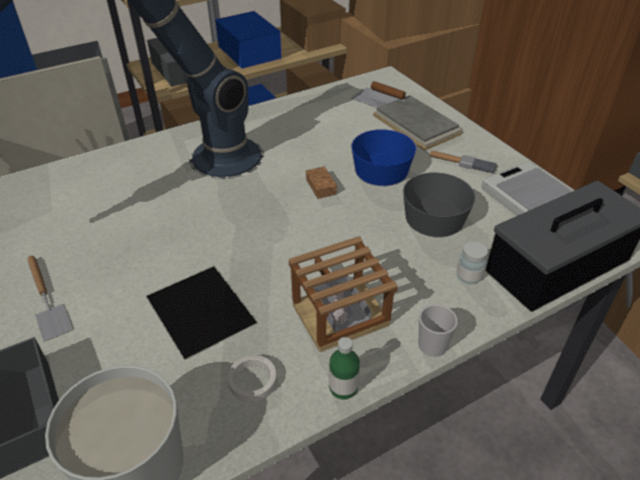

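Top view: grey tub at (176,242), black mat at (449,255), rack at (343,175), with the handle sticking out at (337,222). The blue tub at (168,350) is the look-alike. The side view agrees: left is tub, right is mat.

```bash
python3 - <<'E'
import numpy as np,cv2
D=np.load('pics/t0.npz');P=D['P'];p=D['p'].astype(int)
v,u=np.mgrid[:480,:640]
def box(u0,u1,v0,v1): return (u>=u0)&(u<u1)&(v>=v0)&(v<v1)
def rect(m):
    q=P[m];r=cv2.minAreaRect((q[:,:2]*1000).astype(np.float32));print(len(q),r,'z',np.median(q[:,2]))
z=P[...,2]
rect(box(295,395,125,225)&(z>.135)&(z<.155))
q=P[box(130,222,200,285)&(z>.078)&(z<.095)];c=q[:,:2]
A=np.c_[2*c,np.ones(len(c))];s=np.linalg.lstsq(A,(c**2).sum(1),rcond=None)[0];print('tub',s[:2],np.sqrt(s[2]+s[0]**2+s[1]**2),len(q),cv2.minEnclosingCircle((c*1000).astype(np.float32)))
rect(box(400,495,205,305)&(p.sum(-1)<60)&(z<.02))
h=box(325,350,208,240)&(z>.045)&(z<.085); q=P[h];print('handle');rect(h)
print(q[:,:3].mean(0),q.min(0),q.max(0))
for V in range(208,238,3):
    m=h&(v==V);q=P[m]
    if len(q):print(V,q.mean(0).round(4),q[:,1].min().round(4),q[:,1].max().round(4))
E
python3 - <<'E'
import cv2,os
os.chdir('.');a=cv2.imread('pics/t0.png')[120:250,290:400];cv2.imwrite('pics/c0.png',cv2.resize(a,None,fx=4.5,fy=4.5,interpolation=2))
E
```

```text
3079 ((720.84521484375, -32.29059600830078), (176.19921875, 172.2332305908203), 85.00939178466797) z 0.1446857723188879
tub [0.55582528 0.37086219] 0.09187242256362153 550 ((557.8923950195312, 370.141357421875), 96.51528930664062)
2240 ((542.9669189453125, -304.03997802734375), (216.06271362304688, 178.6340789794922), 3.5859999656677246) z 0.004896372916545322
handle
176 ((622.8837280273438, -21.289981842041016), (31.57757568359375, 75.86378479003906), 68.80397033691406) z 0.06539154815657222
[ 0.61614539 -0.01949923  0.06460875] [ 0.58504402 -0.0497192   0.04536033] [ 0.65345386 -0.00927569  0.0717536 ]
208 [ 0.6492 -0.03    0.0596] -0.0497 -0.0142
211 [ 0.6398 -0.0216  0.0655] -0.0292 -0.0142
214 [ 0.6317 -0.0203  0.0669] -0.0265 -0.0142
217 [ 0.6245 -0.0192  0.0649] -0.0267 -0.0118
220 [ 0.6168 -0.0192  0.0653] -0.0267 -0.0117
223 [ 0.6089 -0.0179  0.0663] -0.0241 -0.0117
226 [ 0.6014 -0.0179  0.0656] -0.0241 -0.0117
229 [ 0.5938 -0.0167  0.0658] -0.0241 -0.0093
232 [ 0.5865 -0.0167  0.0648] -0.0241 -0.0095
```

View pics/c0.png

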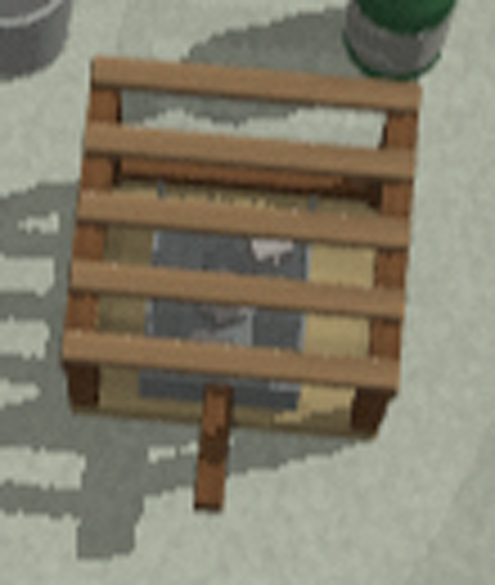

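Crop: the handle runs straight out under the front slat, nearly parallel to the rack (yaw about -5°), and at least two chunks are visible on the tray. Next I check reachability of the plan.

```bash
cat >> h.py <<'E'
def Rz(a): c,s=np.cos(a),np.sin(a); return np.array([[c,-s,0],[s,c,0],[0,0,1.]])
def Ry(a): c,s=np.cos(a),np.sin(a); return np.array([[c,0,s],[0,1,0],[-s,0,c]])
LEAN=np.radians(40)
G=np.array([-.105,0,.035]); LIP=np.array([.060,0,.003])
def tool(yaw,pitch=0,flip=1,lean=LEAN):
    """tool attitude for a tray with heading yaw, front-down pitch (rad)"""
    R=np.column_stack([[np.cos(lean)*flip,0,np.sin(lean)*flip],[0,-flip,0],[np.sin(lean),0,-np.cos(lean)]])
    return Rz(yaw)@Ry(pitch)@R
def pose(point,at,yaw,pitch=0,flip=1,lean=LEAN):
    """TCP pose that puts tray point `point` at world position `at` while held at G"""
    R=tool(yaw,pitch,flip,lean); g=np.array(at)+Rz(yaw)@Ry(pitch)@(G-point)
    return g-.006*R[:,2],R
YR=np.radians(-5.1); GRIP=np.array([.608,-.0186,.055])
TUB=np.array([.557,.3705]); MAT=np.array([.543,-.304]); YM=np.radians(3.6)
E
cat > chk.py <<'E'
from h import *
r=np.radians
for flip in (1,-1):
  for lean in (35,40,45):
    L=r(lean);o=[]
    def t(n,pr): 
        q=inverse_kinematics(*pr); o.append(n+(':ok' if q is not None else ':NO'))
        if lean==40 and q is not None and n in('grip','pull150','mat0'): print(n,np.round(q,2))
    ex=Rz(YR)[:,0]
    t('grip',pose(G,GRIP,YR,0,flip,L))
    for d in(.12,.15,.17): t(f'pull{int(d*1000)}',pose(G,GRIP-ex*d+[0,0,.01],YR,0,flip,L))
    t('lift',pose(G,GRIP-ex*.16+[0,0,.1],YR,r(-8),flip,L))
    for h in(0,20,33,50,70):
        e=Rz(r(h))[:2,0]
        for p,z in((-8,.12),(0,.11),(30,.10),(60,.07)): t(f'tub{h}/{p}',pose(LIP,[*(TUB-.04*e),z],r(h),r(p),flip,L))
    for h in(3.6,-15,-29): t(f'mat{int(h)}',pose(np.zeros(3),[*MAT,.004],r(h),0,flip,L))
    print(flip,lean,' '.join(x for x in o if 'NO' in x))
E
python3 chk.py
```

```text
1 35 pull120:NO pull150:NO pull170:NO lift:NO tub20/-8:NO tub20/0:NO tub33/-8:NO tub33/0:NO tub50/-8:NO tub50/0:NO mat-29:NO
grip [ 0.26  0.56 -0.42  2.28  2.45  0.47  2.19]
1 40 pull120:NO pull150:NO pull170:NO lift:NO tub20/-8:NO tub20/0:NO tub33/-8:NO tub33/0:NO tub50/-8:NO tub50/0:NO mat-15:NO mat-29:NO
1 45 pull120:NO pull150:NO pull170:NO lift:NO tub20/-8:NO tub20/0:NO tub33/-8:NO tub33/0:NO tub50/-8:NO tub50/0:NO tub70/-8:NO mat-15:NO mat-29:NO
-1 35 pull120:NO pull150:NO pull170:NO lift:NO tub20/-8:NO tub20/0:NO tub33/-8:NO tub33/0:NO tub50/-8:NO tub50/0:NO mat-29:NO
grip [ 0.8   0.92 -1.18  2.26  2.11  0.91 -0.29]
-1 40 pull120:NO pull150:NO pull170:NO lift:NO tub20/-8:NO tub20/0:NO tub33/-8:NO tub33/0:NO tub50/-8:NO tub50/0:NO tub70/-8:NO mat-15:NO mat-29:NO
-1 45 pull120:NO pull150:NO pull170:NO lift:NO tub20/-8:NO tub20/0:NO tub33/-8:NO tub33/0:NO tub50/-8:NO tub50/0:NO tub70/-8:NO mat-15:NO mat-29:NO
```

```bash
cat > chk2.py <<'E'
from h import *
r=np.radians; ok=lambda pr: inverse_kinematics(*pr) is not None
ex=Rz(YR)[:,0]
for flip in(1,-1):
    print('flip',flip,'lean40 straight pull max',[d for d in range(0,130,10) if ok(pose(G,GRIP-ex*d/1000+[0,0,.008],YR,0,flip))][-1:])
    # yawed exits: lip just out at rack x=-88, lateral w
    for h in(-60,-45,-35,-25,25,35,45,60):
        print('  exit',h,[w for w in(-40,-20,0,20,40) if ok(pose(LIP,np.r_[GRIP[:2]+ex[:2]*.025,.033]+Rz(YR)@[0,w/1000,0],r(h),0,flip))])
    for lean in(0,10,20):
        L=r(lean)
        print('  lean',lean,'pull',[d for d in(50,100,130,150,165) if ok(pose(G,GRIP-ex*d/1000+[0,0,.01],YR,0,flip,L))],
          'tub',[(h,p) for h in(0,20,33,50,70) for p,z in((-6,.12),(0,.11),(30,.10),(60,.07)) if not ok(pose(LIP,[*(TUB-.04*Rz(r(h))[:2,0]),z],r(h),r(p),flip,L))],
          'mat',[h for h in(3.6,-15,-29) if not ok(pose(np.zeros(3),[*MAT,.004],r(h),0,flip,L))])
E
time python3 chk2.py
```

```text
flip 1 lean40 straight pull max [70]
  exit -60 [-40, -20, 0, 20, 40]
  exit -45 [-40, -20, 0, 20, 40]
  exit -35 [-40, -20, 0, 20, 40]
  exit -25 [40]
  exit 25 [-40, -20, 0]
  exit 35 [-40, -20, 0, 20, 40]
  exit 45 [-40, -20, 0, 20, 40]
  exit 60 [-40, -20, 0, 20, 40]
  lean 0 pull [50, 100, 130, 150, 165] tub [(20, 60), (33, 60), (50, 60)] mat []
  lean 10 pull [50, 100, 130, 150, 165] tub [] mat []
  lean 20 pull [50] tub [] mat [-29]
flip -1 lean40 straight pull max [70]
  exit -60 [-40, -20, 0, 20, 40]
  exit -45 [-40, -20, 0, 20, 40]
  exit -35 [-40, -20, 0, 20, 40]
  exit -25 [40]
  exit 25 [-40, -20, 0]
  exit 35 [-40, -20, 0, 20, 40]
  exit 45 [-40, -20, 0, 20, 40]
  exit 60 [-40, -20, 0, 20, 40]
  lean 0 pull [50, 100, 130, 150, 165] tub [(20, 60), (33, 60), (50, 60)] mat []
  lean 10 pull [50, 100, 130, 150, 165] tub [] mat []
  lean 20 pull [50, 100, 130, 150, 165] tub [] mat []
real	0m15.672s
user	0m1.613s
sys	0m0.210s
```

Run:
```python
from h import *
p,R=pose(G,GRIP,YR); pre=p-.09*R[:,2]
movep(pre,R); command_gripper(.06,60)
s=sense();print(s['time_s'],s['position']-pre,np.round(s['joint_pos'],2))
snap('wrist','w1')
```

```text
3.1833 [ 5.84655128e-05 -1.73116463e-04  3.68869895e-05] [ 0.25  0.33 -0.42  2.38  2.31  0.36  2.27]
```

View pics/w1.png

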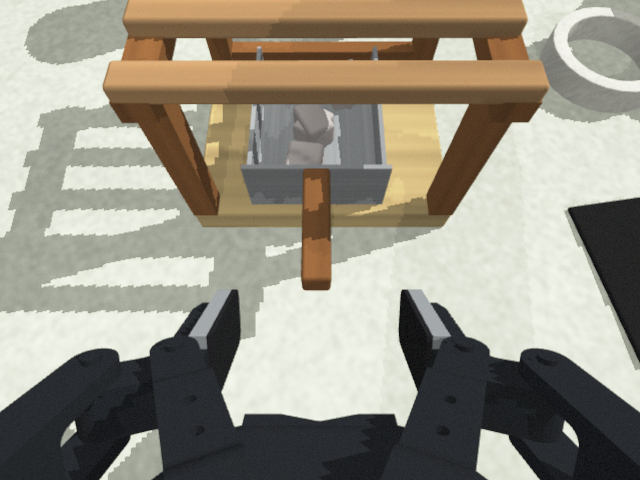

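The wrist view shows the handle from (316,172) to (316,285), centred between the pads (about u=319), with chunks on the tray at (310,130). I refine from the depth, then grasp, draw it 50 mm and let go.

```bash
cat > m.py <<'E'
import numpy as np,sys
def handle(f,v0,v1,u0=295,u1=340):
    P=np.load(f'pics/{f}.npz')['P'][v0:v1,u0:u1].reshape(-1,3)
    q=P[(P[:,2]>.058)&(P[:,2]<.075)]
    a,b=np.polyfit(q[:,0],q[:,1],1); xe=np.nanpercentile(q[:,0],1)
    return np.degrees(np.arctan(a)),xe,a*(xe+.025)+b,np.median(q[:,2])
E
python3 - <<'E'
from m import *;print(handle('w1',180,295))
E
cat > s1.py <<'E'
from h import *
from m import handle
ang,xe,y,zt=handle('w1',180,295)
yaw=np.radians(ang); g=np.array([xe+.025,y,zt-.010]); print(ang,g)
assert abs(ang+5.1)<4 and np.linalg.norm(g-GRIP)<.015
p,R=pose(G,g,YR)
move_l(p-.06*R[:,2],R); move_l(p,R,feed=.08)
command_gripper(0,60); s=sense(); print('gap',s['finger_gap'],s['gripper_force'],s['wrist_force'])
ex=Rz(YR)[:,0]
move_l(p+[0,0,.004],feed=.05); move_l(p+[0,0,.004]-ex*.052,feed=.07); move_l(p-ex*.052,feed=.03)
s=sense(); print(s['time_s'],s['wrist_force'],s['finger_gap'])
command_gripper(.05); move_l(p-ex*.052-.075*R[:,2],feed=.12)
snap('wrist','w2'); print(sense()['time_s'],np.round(sense()['joint_pos'],2))
E
python3 s1.py
```

```text
(np.float64(-4.861259803923637), np.float64(0.5880164584179831), np.float64(-0.017921372580834143), np.float64(0.06435450230914247))
-4.861259803923637 [ 0.61301646 -0.01792137  0.0543545 ]
gap 0.015423259423252001 59.32774007320404 [-2.9292447   0.33945788  3.39996049]
6.4 [ 2.39923016  0.26210759 -1.28859876] 0.015261976744085786
8.2917 [ 0.58  0.41 -0.84  2.45  2.19  0.53  2.42]
```

View pics/w2.png

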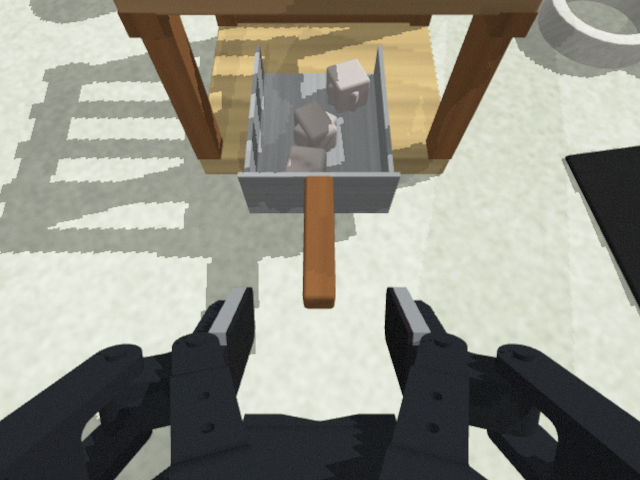

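The wrist view shows the tray half out and resting stably on the board. All three chunks are on it, at (347,83), (315,125) and (307,160), and the handle at (319,180–305) is now clear of the roof. Next I change to the upright wrist branch for a nearly vertical regrasp.

```bash
cat > s2.py <<'E'
from h import *
from m import handle
ang,xe,y,zt=handle('w2',185,310); g=np.array([xe+.025,y,zt-.010]); print(ang,g); np.save('g2.npy',np.r_[g,ang])
s=sense(); print(s['position'])
for d in([0,0,.16],[.03,0,.16],[.06,0,.18]):
    try: move_l(s['position']+d,feed=.2); print('up',d); break
    except Unreachable: print('no',d)
else: raise SystemExit
print(np.round(sense()['joint_pos'],2))
move_joints([.03,.469,-.049,1.532,.024,1.141,-.082])
s=sense();print(s['time_s'],s['position'],s['tcp_rot'][:,0])
L=np.radians(12)
for flip in(1,-1):
    for pr in (pose(G,g+[0,0,.12],YR,0,flip,L),pose(G,g,YR,0,flip,L)):
        q=inverse_kinematics(*pr); print(flip,None if q is None else np.round(q,2))
E
python3 s2.py
```

```text
-4.7532313945370355 [ 0.56219696 -0.01378906  0.05432072]
[ 0.50922602 -0.00879253  0.11637892]
no [0, 0, 0.16]
no [0.03, 0, 0.16]
no [0.06, 0, 0.18]
```

```bash
cat > t.py <<'E'
from h import *
s=sense();g=np.load('g2.npy')[:3]
for lean in(30,20,12,5):
  for flip in(1,-1):
    for d in([0,0,.03],[0,0,.1],[0.03,0,.16]):
        q=inverse_kinematics(s['position']+d,tool(YR,0,flip,np.radians(lean))); print(lean,flip,d,None if q is None else np.round(q,2))
E
python3 t.py
```

```text
30 1 [0, 0, 0.03] None
30 1 [0, 0, 0.1] [-1.08  0.06  1.02  2.33  0.1   0.26 -1.82]
30 1 [0.03, 0, 0.16] [-0.81  0.    0.72  2.19  0.21  0.44 -1.93]
30 -1 [0, 0, 0.03] [ 0.26  0.23 -0.43  2.34  1.24  0.22  0.17]
30 -1 [0, 0, 0.1] [ 0.46  0.11 -0.61  2.26  0.57  0.32  0.85]
30 -1 [0.03, 0, 0.16] [ 0.97  0.15 -1.15  2.12  0.54  0.5   0.93]
20 1 [0, 0, 0.03] [-1.01  0.4   1.13  2.29 -0.88  0.45 -0.87]
20 1 [0, 0, 0.1] [-1.13  0.18  1.17  2.22 -0.29  0.51 -1.42]
20 1 [0.03, 0, 0.16] [-1.14  0.11  1.16  2.09 -0.12  0.66 -1.58]
20 -1 [0, 0, 0.03] [ 0.44  0.28 -0.62  2.22  0.63  0.41  0.8 ]
20 -1 [0, 0, 0.1] [ 0.91  0.28 -1.15  2.14  0.62  0.63  0.84]
20 -1 [0.03, 0, 0.16] [ 0.93  0.24 -1.15  2.01  0.47  0.74  1.  ]
12 1 [0, 0, 0.03] [-0.96  0.46  1.12  2.21 -0.73  0.63 -1.  ]
12 1 [0, 0, 0.1] [-1.04  0.27  1.14  2.14 -0.37  0.71 -1.34]
12 1 [0.03, 0, 0.16] [-1.04  0.22  1.14  2.   -0.26  0.85 -1.44]
12 -1 [0, 0, 0.03] [ 0.59  0.37 -0.8   2.13  0.56  0.61  0.89]
12 -1 [0, 0, 0.1] [ 0.88  0.36 -1.16  2.05  0.56  0.81  0.9 ]
12 -1 [0.03, 0, 0.16] [ 0.88  0.33 -1.16  1.92  0.46  0.93  1.01]
5 1 [0, 0, 0.03] [-0.92  0.52  1.12  2.13 -0.68  0.8  -1.05]
5 1 [0, 0, 0.1] [-0.98  0.35  1.13  2.06 -0.42  0.88 -1.28]
5 1 [0.03, 0, 0.16] [-0.97  0.31  1.13  1.93 -0.34  1.01 -1.36]
5 -1 [0, 0, 0.03] [ 0.71  0.48 -0.99  2.05  0.6   0.82  0.86]
5 -1 [0, 0, 0.1] [ 0.86  0.43 -1.16  1.98  0.53  0.97  0.92]
5 -1 [0.03, 0, 0.16] [ 0.85  0.41 -1.17  1.84  0.46  1.09  1.  ]
```

```bash
cat > s3.py <<'E'
from h import *
g=np.load('g2.npy')[:3]
q=np.array(sense()['joint_pos']); q[1]=.1; move_joints(q); s=sense(); print(s['time_s'],s['position'],s['tcp_rot'][:,2])
move_joints([.03,.469,-.049,1.532,.024,1.141,1.49])
s=sense();print(s['time_s'],s['position'],s['tcp_rot'][:,0])
L=np.radians(12)
for pr in (pose(G,g+[0,0,.15],YR,0,-1,L),pose(G,g,YR,0,-1,L)):
    q=inverse_kinematics(*pr); print(None if q is None else np.round(q,2))
E
python3 s3.py
```

```text
Traceback (most recent call last):
  File "s3.py", line 3, in <module>
    q=np.array(sense()['joint_pos']); q[1]=.1; move_joints(q); s=sense(); print(s['time_s'],s['position'],s['tcp_rot'][:,2])
                                               ~~~~~~~~~~~^^^
rig.Unreachable: the arm cannot take that pose within its joint ranges
```

```bash
sed -i 's/q\[1\]=.1;/q[1]=.1; q[3]=min(q[3],2.43);/' s3.py; python3 s3.py
```

```text
8.95 [ 0.53126742 -0.01601566  0.2636136 ] [ 0.8235512  -0.16986588 -0.54121068]
10.825 [ 0.67355109 -0.03984065  0.25528162] [-0.99837195  0.05701035  0.00180608]
[-0.02  0.25 -0.06  1.99  0.07  0.7   1.36]
[-0.06  0.47 -0.01  2.11  0.11  0.36  1.31]
```

```bash
cat >> h.py <<'E'
L2=np.radians(12)
def go(point,at,yaw,pitch,feed=.12,move=move_l):
    p,R=pose(point,at,np.radians(yaw),np.radians(pitch),-1,L2)
    move_l(p,R,feed=feed)
E
cat > s4.py <<'E'
from h import *
g=np.load('g2.npy')[:3]; g[2]=.055; yr=-5.0; ex=Rz(np.radians(yr))[:,0]
go(G,g+[-.02,0,.17],yr,0,.2); go(G,g,yr,0,.12)
command_gripper(0,110); s=sense(); print('gap',s['finger_gap'],s['gripper_force'])
go(G,g+[0,0,.008],yr,0,.04); go(G,g+[0,0,.008]-ex*.115,yr,0,.1)
print(sense()['time_s'],sense()['wrist_force'])
go(G,g+[0,0,.09]-ex*.115,yr,-6,.1)
snap('wrist','w3'); print(sense()['time_s'],sense()['position'],np.round(sense()['joint_pos'],2))
E
python3 s4.py
```

```text
gap 0.014107867998305159 107.17651963233948
15.3 [ 0.14652228 -1.00611049 -2.52210046]
16.3167 [ 0.44544271 -0.00367703  0.15007461] [-0.15  0.13  0.02  2.36  0.18  0.36  1.19]
```

View pics/w3.png

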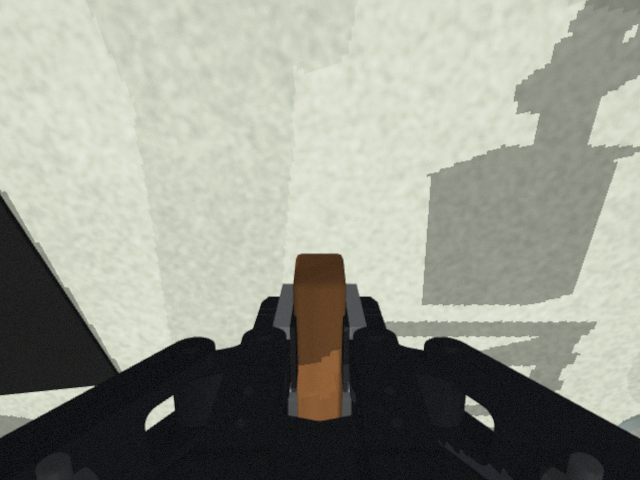

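The handle is held squarely at (320,330), and the wrist force of about 2.5 N fits the tray plus its chunks. Now I carry it to the tub.

```bash
cat > s5.py <<'E'
from h import *
H=45; e=Rz(np.radians(H))[:,0]
s=sense(); g0=s['position']+.006*s['tcp_rot'][:,2]
lip=np.r_[TUB-.04*e[:2],.125]
gT=lip+Rz(np.radians(H))@Ry(np.radians(-6))@(G-LIP); print(g0,gT)
a0,a1=[np.arctan2(g[1],g[0]) for g in(g0,gT)]; r0,r1=[np.hypot(*g[:2]) for g in(g0,gT)]
for t in(.34,.67,1):
    a=a0+(a1-a0)*t; r=r0+(r1-r0)*t+.01*(t<1)
    go(G,[r*np.cos(a),r*np.sin(a),g0[2]+(gT[2]-g0[2])*t],-5+(H+5)*t,-6,.1)
s=sense();print(s['time_s'],s['position'],s['wrist_force'],np.round(s['joint_pos'],2)); snap('top','t5')
E
python3 s5.py
```

```text
[ 0.4472811  -0.0038399   0.14436552] [0.41031705 0.22381705 0.1395775 ]
19.1333 [0.4092024  0.22196053 0.14520511] [ 0.78513316  0.30594092 -2.29893969] [-0.19  0.2  -0.39  2.29  0.02  0.36  1.77]
```

View pics/t5.png

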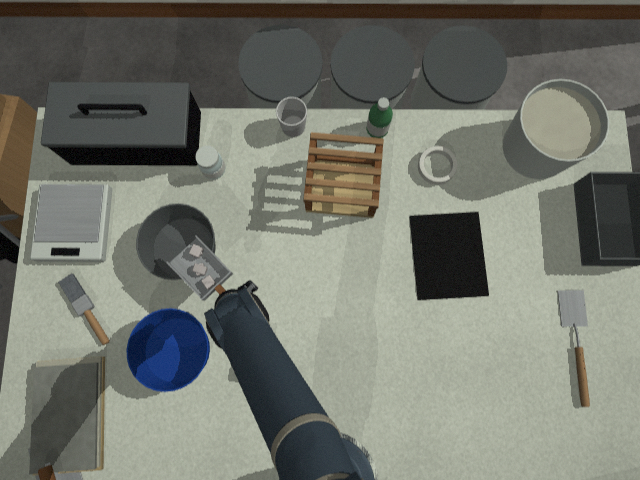

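Top view: the tray with all three chunks (197,265) has its lip at about (182,255), inside the grey tub. Now I tip it.

```bash
cat > s6.py <<'E'
from h import *
H=45; e=Rz(np.radians(H))[:2,0]
for pitch,z,b in((10,.112,.04),(22,.10,.04),(40,.085,.045),(60,.07,.045)):
    go(LIP,[*(TUB-b*e),z],H,pitch,.09); print(pitch,np.round(sense()['joint_pos'],2))
sleep(.6); s=sense(); print(s['time_s'],s['wrist_force']); snap('top','t6'); snap('wrist','w6')
im=cv2.imread('pics/t6.png')[180:320,100:280]; cv2.imwrite('pics/c6.png',cv2.resize(im,None,fx=4,fy=4))
E
python3 s6.py
```

```text
10 [-0.29  0.25 -0.35  2.08  0.11  0.8   1.66]
22 [-0.35  0.34 -0.33  1.91  0.14  1.09  1.61]
40 [-0.43  0.51 -0.3   1.65  0.17  1.49  1.57]
60 [-0.52  0.75 -0.26  1.33  0.18  1.92  1.55]
22.1 [-0.36178688  0.72031916 -1.15798445]
```

View pics/c6.png

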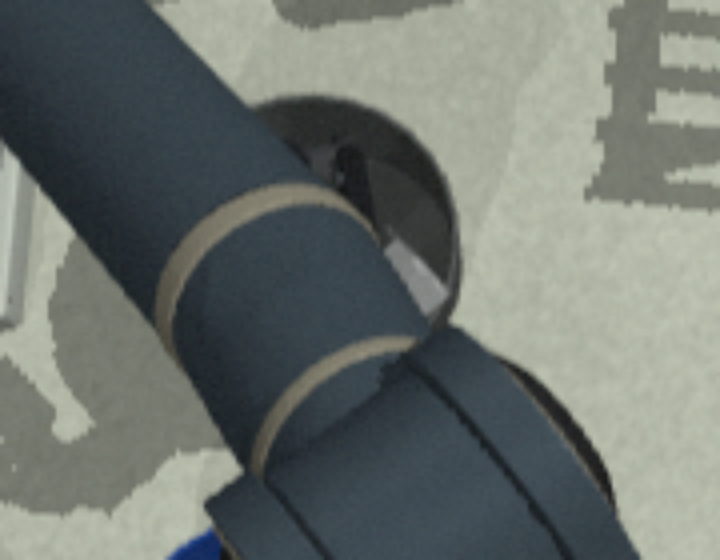

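The arm hides the tub, but the wrist force fell by about 1.1 N, roughly the weight of three chunks. I withdraw the tray upward and check the tub from on high.

```bash
cat > s7.py <<'E'
from h import *
r=np.radians; H=45; e=Rz(r(H))[:2,0]
go(LIP,[*(TUB-.045*e),.13],H,55,.15)
go(LIP,[*(TUB-.06*e),.20],H,0,.2)
for a,h,R in((5,20,.5),(-15,5,.52)):
    go(G,[R*np.cos(r(a)),R*np.sin(r(a)),.24],h,0,.2)
gm=np.r_[MAT,.004]+Rz(YM)@G; print(gm)
go(G,gm+[0,0,.08],3.6,0,.2)
s=sense();print(s['time_s'],s['wrist_force'],np.round(s['joint_pos'],2)); p,P=snap('top','t7')
m=np.hstack([cv2.resize(im,(400,400)) for im in(p[195:290,127:222,::-1],p[200:310,390:500,::-1])]); cv2.imwrite('pics/c7.png',m)
E
python3 s7.py
```

```text
[ 0.43820719 -0.310593    0.039     ]
27.2917 [-1.35123358e-03  6.14791400e-02 -1.38666016e+00] [ 0.56  0.35  0.06  2.1  -0.29  0.55  2.49]
```

View pics/c7.png

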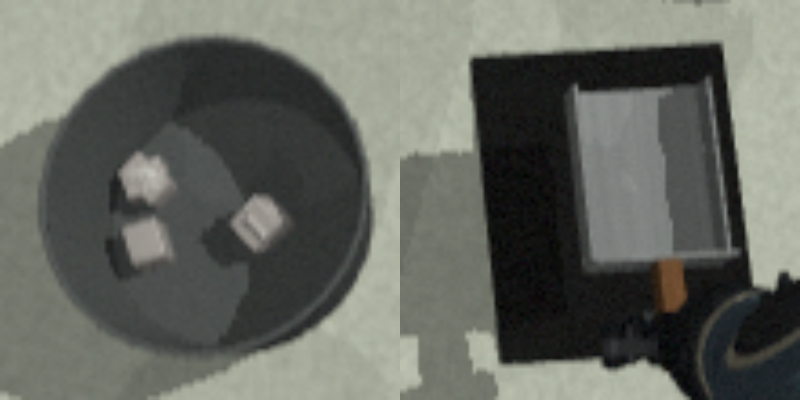

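All three chunks lie in the tub (crop: 145,178; 147,242; 262,222), and the empty tray hovers over the mat. I measure its floor in the depth to check offset and tilt, then set it down.

```bash
cat > s8.py <<'E'
from h import *
P=np.load('pics/t7.npz')['P'][226:266,443:474].reshape(-1,3); print(P.mean(0),np.ptp(P[:,2]))
c=np.linalg.lstsq(np.c_[P[:,:2],np.ones(len(P))],P[:,2],rcond=None)[0]
pit=-np.degrees(np.arctan(c[0])); rol=np.degrees(np.arctan(c[1])); print('pitch,roll deg',pit,rol)
P=np.load('pics/t7.npz')['P'][215:280,430:495].reshape(-1,3); q=P[(P[:,2]>.075)&(P[:,2]<.135)&(P[:,0]>.485)]
print(cv2.minAreaRect((q[:,:2]*1000).astype(np.float32)))
E
python3 s8.py
```

```text
[nan nan nan] nan
 ** On entry to DLASCL parameter number  4 had an illegal value
 ** On entry to DLASCL parameter number  4 had an illegal valueTraceback (most recent call last):
  File "s8.py", line 3, in <module>
    c=np.linalg.lstsq(np.c_[P[:,:2],np.ones(len(P))],P[:,2],rcond=None)[0]
      ~~~~~~~~~~~~~~~^^^^^^^^^^^^^^^^^^^^^^^^^^^^^^^^^^^^^^^^^^^^^^^^^^
    x, resids, rank, s = _umath_linalg.lstsq(a, b, rcond,
                         ~~~~~~~~~~~~~~~~~~~^^^^^^^^^^^^^
                                             signature=signature)
                                             ^^^^^^^^^^^^^^^^^^^^
    raise LinAlgError("SVD did not converge in Linear Least Squares")
numpy.linalg.LinAlgError: SVD did not converge in Linear Least Squares
```

```bash
sed -i 's/^c=/P=P[np.isfinite(P).all(1)];print(len(P),P.mean(0));P=P[abs(P[:,2]-np.median(P[:,2]))<.01]\nc=/' s8.py; python3 s8.py
```

```text
[nan nan nan] nan
1233 [ 0.55007644 -0.30835562  0.08756924]
pitch,roll deg 0.04024534976032627 -0.38307905335869213
((542.465087890625, -303.6624450683594), (117.7769775390625, 92.447265625), 3.8829574584960938)
```

The tray is centred over the mat to within 1 mm and level. Lower and release.

```bash
cat > s9.py <<'E'
from h import *
gm=np.r_[MAT,.004]+Rz(YM)@G
go(G,gm+[0,0,.008],3.6,0,.08)
p,R=pose(G,gm-[0,0,.002],YM,0,-1,L2)
print('contact',move_l(p,R,feed=.015,until_force=1.5)); s=sense(); print(s['position']-p,s['wrist_force'])
command_gripper(.045); s=sense(); print(s['wrist_force'],s['finger_gap'])
move_l(s['position']-.12*s['tcp_rot'][:,2],feed=.1)
move_l(sense()['position']+[0,0,.08],feed=.2)
q=sense()['joint_pos']; q=np.array(q); q[0]-=.6; move_joints(q)
print(sense()['time_s']); p,P=snap('top','t9'); cv2.imwrite('pics/c9.png',p[80:400,100:520,::-1])
Q=P[215:300,410:495].reshape(-1,3); q=Q[(Q[:,2]>.02)&(Q[:,2]<.06)&(Q[:,0]>.484)]
print(cv2.minAreaRect((q[:,:2]*1000).astype(np.float32)))
f=P[232:262,445:470].reshape(-1,3);f=f[np.isfinite(f).all(1)];print(f[:,2].min(),f[:,2].max())
E
python3 s9.py
```

```text
contact True
[7.80901482e-05 6.64087750e-06 2.67052515e-03] [ 0.00639233 -0.36844907  3.45989256]
[-0.68401057  0.72838187  0.21155376] 0.04508808356560856
32.375
((540.837890625, -304.51129150390625), (117.56112670898438, 92.28581237792969), 3.1864206790924072)
-0.0016698980506413275 0.040293874107910854
```

View pics/c9.png

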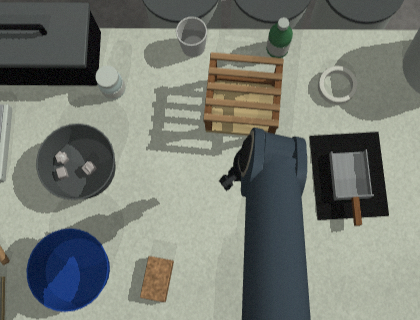

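The final picture shows the tray flat in the middle of the mat at (350,175), the chunks in the grey tub at (73,163), and the other objects in view where they were. The arm is clear.

```bash
python3 -c "
from rig import *
print(finish_job())"
```

```text
the job is handed in; nothing more can be done
None
```

The job is handed in at about 32 s: all three chunks are in the grey tub, and the empty tray lies flat on the mat, within about 2 mm of its centre, and released; to draw it out I set it down once, half out on the rack's base board, and regripped it more upright.

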